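Load a test coupon into the spring-clip test stand

TASK

Load the test coupon into the spring-clip test stand: hold the clip's long paddle down with one fingertip so that its jaw lifts, and with the other fingertip push the coupon along its lane, under the raised jaw, right up to the end stop while the paddle is still held down. Then let the paddle come up so that the jaw clamps the coupon at the stop, and move clear. Only press and push: do not pick anything up, and leave the small parts lying around the stand where they are.

Things in the scene. Friction and masses are not known exactly. Their poses are not given: they have to be found in the camera images.
- fixture: The test stand, fixed: a flat aluminium plate 145 x 108 x 12 mm with a spring clip on it. Origin on the bench under it, z up, +x = the direction in which the coupon is pushed. The plate spans x -85 to +60, y -58 to +50 mm; its top, the lane floor, is at z = 12 mm. The hinge pin runs along x at y = 0, z = 24 mm, between two lugs (x = -48, +50 mm; top at z = 30 mm), the paddle on its +y side, the jaw on its -y side.
- lane_end (a point): Middle of the foot of the dark stop block that ends the lane: its face is at x = +50, y = -30 mm of the stand, this point on the lane floor (z = 12 mm). The block stands 12 mm above the floor. The lane runs straight along the stand's x on the -y half, 38.6 mm wide, centred at y = -30 mm, between two dark rails 5 mm high.
- coupon: The test coupon: a flat part 50 (x) x 36 (y) x 10 (z) mm, an aluminium carrier with a thin green board on top, about 70 g. Origin at the centre of its underside, axes as the stand's. It starts on the lane floor, in the lane, on the -x side of the jaw. It is home when its front end touches the stop: origin at x = +25, y = -30, z = 12 mm of the stand.
- clip (a joint): Angle of the clip about its hinge, rad: 0 at rest with nothing under the jaw (the jaw then blocks the coupon), about 0.13 with the jaw resting on the coupon, 0.36 with the paddle pressed right down to its limit; the coupon passes under the jaw from 0.2 up. A spring returns it: pressing the middle of the paddle takes about 2 N at the start and 4.5 N at the limit (more than that only loads the stop and drags).
- paddle_middle (a point): Middle of the top face of the clip's paddle, a flat steel plate 78 (stand's x, from -73 to +5 mm) x 30 mm; at x = -34, y about +32 mm. At rest the plate slopes up away from the hinge: this point 14 mm, the outer edge 20 mm above the lane floor. Pressed right down it is level, 3 mm above the lane floor (y = +31 mm): a fingertip equally low over the lane, 60 mm aside, reaches 7 mm down the coupon's end.
- jaw_foot (a point): The clip's jaw is a steel arm 16 mm wide (x = +28 to +44 mm) that reaches from the hinge over the lane, with a square foot under it. This is the centre of the foot's underside (16 x 8 mm), at x = +36 mm, y = -30 mm of the stand; 6 mm above the lane floor at rest, about 16 mm with the paddle fully down.
- fuse_box: Bystander: small grey box with a lid, 31 x 47 x 19 mm, origin at its underside. Leave alone.
- bnc_tee: Bystander: light-coloured T-shaped coaxial connector, 32 x 41 x 15 mm, origin at its underside. Leave alone.
- battery_9v: Bystander: dark upright block battery, 18 x 27 x 48 mm, origin at its underside. Leave alone.
- terminal_strip: Bystander: white terminal strip, 17 x 99 x 13 mm, behind the stand, origin at its underside. Leave alone.
- heat_sink: Bystander: black finned heat sink, 40 x 45 x 26 mm, origin at its underside. Leave alone.
There are look-alikes about, which are no part of the job. Several things have the shape of the coupon; the one meant has the colours described above.

How it is judged:
By the outcome, as a careful person would: the job done as asked, in the order asked, and still so for the second after the job is handed in, with the robot touching nothing.
It also fails if it takes over 45 s, if anything falls off the work surface, if the arm or the gripper's body presses on something with over 40 N, if the wrist force passes 120 N, or if a joint passes its speed limit or range.

ROBOT

A 6-joint arm with a two-finger parallel gripper is mounted at the origin on a cart in front of the work surface, level with it; the furniture and walls round the work are solid. World frame = base frame: x ahead of the robot, y to its left, z up, the work surface at z = 0. Lengths are in mm, angles in rad, forces in N, time in s.
With the tool pointing down it reaches from about 300 to 775 mm from the base axis. Payload 14.6 kg.
Tool frame: the origin (TCP) lies at the very end of the fingers, on their centre line; the grasp point (between the pads) lies 19 mm behind it; y points along the fingers, z is the direction in which the jaws open and shut, and the axes are right-handed (so a half turn about y gives the same grasp; the last joint's range is limited). The gripper opens to 94 mm and grips with 3 to 60 N. Pads are 16 mm wide; open, the fingers measure 119 mm over their backs; the gripper's body (75 mm by 177 mm) begins 78 mm behind the grasp point.
Start: joints at [1.072, 0.3, 1.521, -0, 1.321, -0.067], TCP at [230.175, 499.509, 205.446] pointing down, gripper open.
Joint ranges: [-3.03, 3.03], [-0.79, 2.21], [0.23, 2.52], [-1.04, 4.18], [0, 3.07], [-2.55, 2.55]. Speed limits (rad/s): [2.22, 2.22, 2.57, 3.14, 3.14, 3.14].

INTERFACE

Orientations are given as [roll, pitch, yaw] about the fixed x, y, z axes, in that order (R = Rz(yaw) Ry(pitch) Rx(roll)).
In Python, from cell import monitor, optics, manip gives the robot as it stands.
- The arm moves only by the shell command python3 -m creep 'ROWS' [FORCE]. ROWS is JSON, a list of rows, each an object of numbers: "tx", "ty", "tz": the shift along the tool's x, y, z scaled (see below); "turn": the turn about the tool's y scaled (see below); "fingers": the finger opening in mm, from 0 to 94. In form: [{"tx": .., "ty": .., "tz": .., "turn": .., "fingers": ..}, ...]. A call has 1 to 20 rows; each row is the pose to reach, as a shift and turn from the pose measured when the call began, along the tool's axes at that moment, turning the shorter way round; what a row does not reach only later rows make up. The controller multiplies each number of a shift by 200 mm and each number of a turn by pi rad. A row lasts 1/10 s, in which the tool goes at most 50 mm and 8.59 degrees, less where a joint would pass 70% of its speed; a pose out of reach is approached as far as the arm can. A call with a number of a shift or a turn outside -1 to 1 is refused whole. A call with a gripper value outside its range is refused whole. The fingers move at their own pace and stop on an object; FORCE is the grip in N (left out, the last holds). Time passes only in rows, so rows that repeat a pose let the fingers close. It gives the time, the measured TCP pose, the force and the opening at its end, in the units of the state.
- monitor.read_state(): the state, without advancing time (a new reading comes with each control period).
- optics.camera(name): name is "side" or "top"; returns a dict with "frame" (480x640x3 uint8, red, green, blue), "range_z" (480x640 float32, mm along the optical axis (not along the pixel's ray), 0 where there is no reading), "fx", "fy", "cx", "cy" (pixels), "R" (3x3) and "t" (3): a world point X has camera coordinates R X + t. Camera axes: x right, y down, z forward; pixel columns grow to the right and rows downward; lengths in mm; the calibration is good to about 2 mm. A picture is of the moment at which its call begins.
- manip.sign_off(): hands the job in, once; it reports no verdict.
The state is a dict: "clock": time; "joints": joint angles; "qd": joint speeds; "effort": joint torques, N m; "eef_pos": TCP position; "eef_rot": TCP orientation; "wrist_force": force on the tool from outside, world axes, zero at the start; "moment": the same for the moment, N m; "finger_gap": finger opening in mm.
Only numpy, scipy, OpenCV 4.12 (cv2) and the standard library are available. Lean on these libraries where they do the work, as an engineer would, in place of code of your own. Each camera call takes 0.05 s, during which the arm holds its last target.

## Working session

There is one attempt and no reset: what is moved stays moved. The work goes in short steps, Python scripts to look and compute and a shell command to move; the robot and the scene stay as the last step left them, time stands still between calls to the robot, and variables do not carry over. Pictures are saved under pics/ and viewed, and the job is handed in when it is done.

```bash
ls; mkdir -p pics
python3 - <<'E'
from cell import monitor, optics, manip
import cv2,numpy as np
s=monitor.read_state(); print({k:np.round(v,3).tolist() for k,v in s.items()})
for n in("side","top"):
    c=optics.camera(n); cv2.imwrite(f"pics/{n}0.png",c["frame"][:,:,::-1]); np.savez(f"{n}0.npz",**c)
    print(n,c["fx"],c["fy"],c["cx"],c["cy"],np.round(c["R"],3).tolist(),np.round(c["t"],1).tolist())
E
```

```text
pics
{'clock': 0.0, 'joints': [1.072, 0.3, 1.522, -0.0, 1.321, -0.067], 'qd': [0.001, 0.001, -0.002, 0.001, -0.002, -0.001], 'effort': [-0.002, -53.181, -35.274, 0.071, 0.024, -0.0], 'eef_pos': [230.045, 499.276, 204.884], 'eef_rot': [-1.572, 0.0, -0.432], 'wrist_force': [-0.047, 0.234, -0.013], 'moment': [-0.036, 0.024, -0.008], 'finger_gap': 93.791}
side 541.0366842348013 541.0366842348013 310.69171083969377 232.93108961829935 [[-0.964, -0.266, -0.009], [-0.149, 0.568, -0.809], [0.22, -0.779, -0.587]] [570.6, -51.4, 1031.3]
top 452.41184881012526 452.41184881012526 317.8615322455376 242.55786296268047 [[0.024, -1.0, 0.006], [-0.998, -0.024, -0.066], [0.066, -0.004, -0.998]] [296.9, 511.8, 861.1]
```

View pics/side0.png

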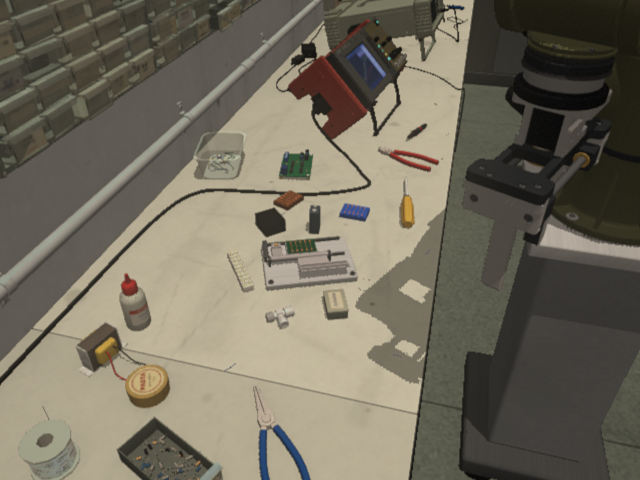

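View pics/top0.png

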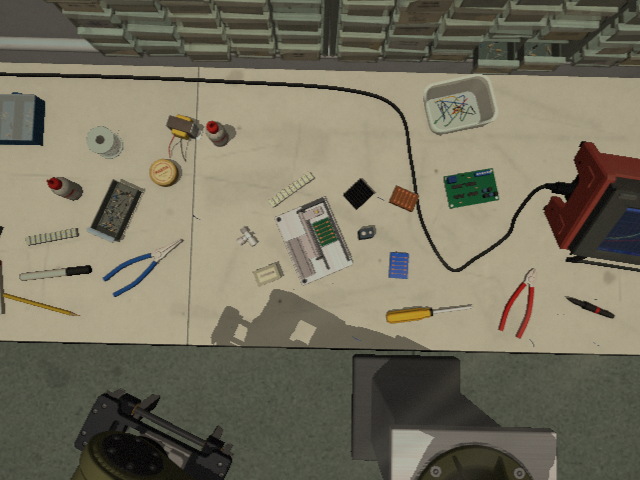

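The stand is at about (315,240) in top and (308,262) in side. Things that could be taken for the coupon, in top: green part in the stand's lane (325,231); blue plate (398,264); brown-orange plate (403,198); large green circuit board (470,188). I choose the green one in the lane and will check it in a close crop.

Run:
```python
import cv2,numpy as np
a=cv2.imread("pics/top0.png")[180:300,255:375]; cv2.imwrite("pics/topc.png",cv2.resize(a,(600,600),interpolation=cv2.INTER_CUBIC))
a=cv2.imread("pics/side0.png")[205:325,225:375]; cv2.imwrite("pics/sidec.png",cv2.resize(a,(750,600),interpolation=cv2.INTER_CUBIC))
```

```text
(no output)
```

View pics/topc.png

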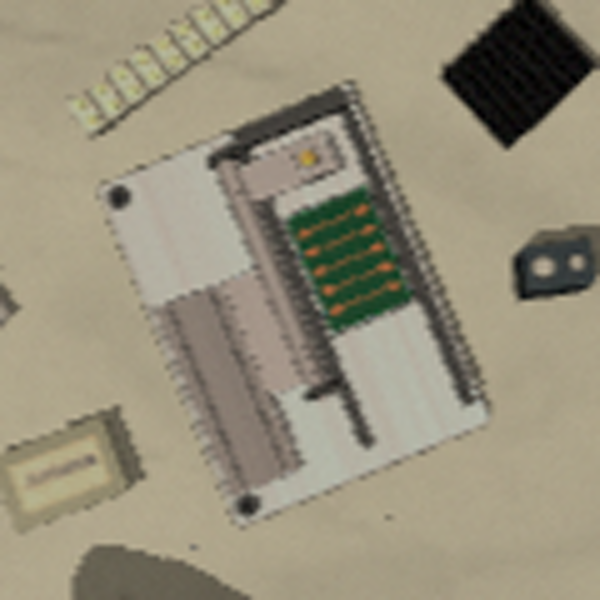

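View pics/sidec.png

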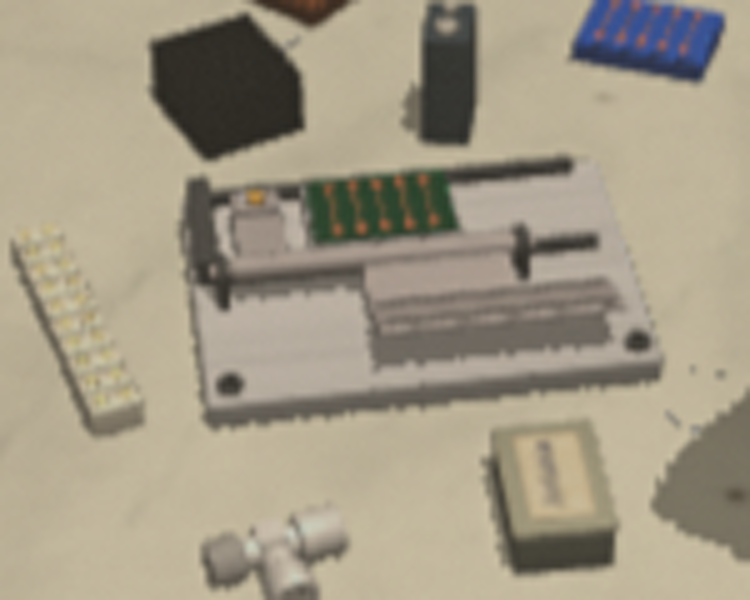

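The crop shows the green board with copper marks on an aluminium carrier lying in the lane between the rails (crop (350,260)), before the jaw with its yellow dot (307,158), with the stop at (295,115). The paddle is at (230,390). Now I measure.

```bash
cat > h.py <<'E'
import numpy as np,cv2
def ray(c,u,v,z):
    R,t=np.array(c["R"]),np.array(c["t"]).ravel()
    d=R.T@np.array([(u-c["cx"])/c["fx"],(v-c["cy"])/c["fy"],1.]); o=-R.T@t
    return o+d*(z-o[2])/d[2]
def proj(c,X):
    p=np.array(c["R"])@np.array(X,float)+np.array(c["t"]).ravel()
    return np.array([c["fx"]*p[0]/p[2]+c["cx"],c["fy"]*p[1]/p[2]+c["cy"]])
def cloud(c):
    Z=c["range_z"].astype(float); v,u=np.mgrid[:480,:640]
    P=np.stack([(u-c["cx"])/c["fx"]*Z,(v-c["cy"])/c["fy"]*Z,Z],-1)
    W=(P-np.array(c["t"]).ravel())@np.array(c["R"]); W[Z==0]=np.nan
    return W
E
python3 - <<'E'
from h import *
t=dict(np.load("top0.npz"));s=dict(np.load("side0.npz"))
# corners of plate top, crop px ->px
C=[(103,185),(350,80),(490,405),(240,525)]
L=[(60,50),(60,-58),(-85,-58),(-85,50)]
W=np.array([ray(t,255+(u+.5)/5-.5,180+(v+.5)/5-.5,12)[:2] for u,v in C]); L=np.array(L,float)
print(W.round(1).tolist(), [np.linalg.norm(W[i]-W[(i+1)%4]).round(1) for i in range(4)])
def fit(L,W):
    a=L-L.mean(0);b=W-W.mean(0)
    th=np.arctan2((a[:,0]*b[:,1]-a[:,1]*b[:,0]).sum(),(a*b).sum())
    R=np.array([[np.cos(th),-np.sin(th)],[np.sin(th),np.cos(th)]]); o=W.mean(0)-R@L.mean(0)
    return th,R,o
th,R,o=fit(L,W); print("top fit",th,o,(W-(L@R.T+o)).round(1).tolist())
# side corners: +x+y(205,412) ; -x+y(660,362); -x,-y (590,158)
C2=[(205,410),(660,360),(592,158)]
W2=np.array([ray(s,225+(u+.5)/5-.5,205+(v+.5)/5-.5,12)[:2] for u,v in C2])
L2=np.array([(60,50),(-85,50),(-85,-58)],float)
th2,R2,o2=fit(L2,W2);print("side fit",th2,o2,(W2-(L2@R2.T+o2)).round(1).tolist(), W2.round(1).tolist())
# coupon by green mask
for c,n in((t,"top"),(s,"side")):
    f=c["frame"].astype(int); m=((f[...,1]>f[...,0]+15)&(f[...,1]>f[...,2]+10)).astype(np.uint8)
    x0,y0,x1,y1=(300,200,350,255) if n=="top" else (275,225,330,265)
    k=np.zeros_like(m);k[y0:y1,x0:x1]=m[y0:y1,x0:x1]
    k=cv2.morphologyEx(k,cv2.MORPH_CLOSE,np.ones((5,5)))
    pts=np.argwhere(k)[:,::-1]
    w=np.array([ray(c,u,v,22)[:2] for u,v in pts])
    r=cv2.minAreaRect(w.astype(np.float32)); print(n,len(pts),r, "local",(R.T@(np.array(r[0])-o)).round(1),(R2.T@(np.array(r[0])-o2)).round(1))
# heights by depth
Wc=cloud(t); 
for nm,l in (("floor",(-60,-30)),("bareplate",(30,30)),("paddle mid",(-34,32)),("paddle edge",(-34,43)),("coupon",(-5,-30)),("lug",(-48,0))):
    p=R@np.array(l)+o; u,v=proj(t,[*p,20]).round().astype(int); print(nm,p.round(1),Wc[v-1:v+2,u-1:u+2,2].mean().round(1))
E
```

```text
[[553.6, 393.8], [597.4, 298.2], [471.3, 240.9], [422.5, 336.8]] [np.float64(105.2), np.float64(138.6), np.float64(107.6), np.float64(142.9)]
top fit 0.4299297968852517 [520.87455495 326.2686048 ] [[-1.0, -2.9], [-2.2, -0.3], [3.5, 2.7], [-0.3, 0.5]]
side fit 0.4263981553468348 [520.66325817 328.80267191] [[-0.6, -0.1], [0.5, 0.7], [0.1, -0.5]] [[554.0, 399.0], [423.1, 339.8], [467.4, 240.3]]
top 430 ((525.9332275390625, 297.3011169433594), (47.6908073425293, 35.00395584106445), 24.38921356201172) local [ -7.5 -28.4] [ -8.2 -30.9]
side 298 ((526.608642578125, 297.3860168457031), (46.08382797241211, 30.61659812927246), 24.044092178344727) local [ -6.8 -28.6] [ -7.6 -31.1]
floor [478.8 274. ] 11.3
bareplate [535.6 366. ] 11.5
paddle mid [476.6 341.2] 24.8
paddle edge [472.  351.2] nan
coupon [528.8 296.9] nan
lug [477.2 306.3] 26.8
```

Both views agree: stand yaw ≈ 0.428, origin ≈ (520.8, 327.5), coupon at local (-7.5, -29.7) as the lane demands, floor 11.4 mm and paddle middle about 25 mm. The plan is tool yaw 0.428, opening 48.5 (finger centres at ±30.5) and centre at local (-54, 0.5). First I go halfway at height, with the turn.

```bash
python3 -m creep '[{"tx":0.2,"ty":0,"tz":-0.05,"turn":-0.05,"fingers":48.5},{"tx":0.4,"tz":-0.1,"turn":-0.1,"fingers":48.5},{"tx":0.6,"tz":-0.15,"turn":-0.15,"fingers":48.5},{"tx":0.75,"tz":-0.185,"turn":-0.2,"fingers":48.5},{"tx":0.75,"tz":-0.185,"turn":-0.25,"fingers":48.5},{"tx":0.75,"tz":-0.185,"turn":-0.2735,"fingers":48.5},{"tx":0.75,"tz":-0.185,"turn":-0.2735,"fingers":48.5},{"tx":0.75,"tz":-0.185,"turn":-0.2735,"fingers":48.5}]'
cat > g.py <<'E'
import sys
from h import *
from cell import monitor
th=0.428;o=np.array([520.8,327.5])
R=np.array([[np.cos(th),-np.sin(th)],[np.sin(th),np.cos(th)]])
def show(tgt=None):
    from scipy.spatial.transform import Rotation as Ro
    s=monitor.read_state();p=np.array(s["eef_pos"]);A=Ro.from_euler("xyz",s["eef_rot"]).as_matrix()
    print("t",s["clock"],"pos",p.round(1),"rot",np.round(s["eef_rot"],4),"local",(R.T@(p[:2]-o)).round(1),"F",np.round(s["wrist_force"],2),"Flocal",(R.T@np.array(s["wrist_force"])[:2]).round(2),"gap",s["finger_gap"])
    if tgt is not None:
        w=np.array([*(R@np.array(tgt[:2])+o),tgt[2]]); print("target",w.round(1),"shift",(A.T@(w-p)/200).round(4),"turn",(-(th-s["eef_rot"][2])/np.pi).round(4))
if __name__=="__main__": show([float(a) for a in sys.argv[1:]] or None)
E
python3 g.py -54 0.5 80
```

```text
t 0.1 pos [230.1 499.3 204.9] rot [-1.5718e+00  1.0000e-04 -4.3180e-01] local [-193.2  277. ] F [0.47 0.12 1.34] Flocal [ 0.47 -0.09] gap 93.84442013227685
target [471.5 305.5  80. ] shift [ 1.5017  0.625  -0.3742] turn -0.2737$[1]: bad value
```

```bash
python3 -m creep '[{"tx":0.2,"ty":0,"tz":-0.05,"turn":-0.05,"fingers":48.5},{"tx":0.4,"ty":0,"tz":-0.1,"turn":-0.1,"fingers":48.5},{"tx":0.6,"ty":0,"tz":-0.15,"turn":-0.15,"fingers":48.5},{"tx":0.75,"ty":0,"tz":-0.185,"turn":-0.2,"fingers":48.5},{"tx":0.75,"ty":0,"tz":-0.185,"turn":-0.25,"fingers":48.5},{"tx":0.75,"ty":0,"tz":-0.185,"turn":-0.2735,"fingers":48.5},{"tx":0.75,"ty":0,"tz":-0.185,"turn":-0.2735,"fingers":48.5},{"tx":0.75,"ty":0,"tz":-0.185,"turn":-0.2735,"fingers":48.5}]'
python3 g.py -54 0.5 80
```

```text
clock: 0.9
eef_pos: [350.7, 402.9, 204.8]
eef_rot: [-1.572, 0.001, 0.424]
wrist_force: [1.0, -0.4, 0.0]
finger_gap: 48.8
t 0.9 pos [350.7 402.9 204.8] rot [-1.5716e+00  1.1000e-03  4.2380e-01] local [-123.5  139.2] F [ 0.99 -0.41  0.04] Flocal [ 0.73 -0.79] gap 48.76956583655625
target [471.5 305.5  80. ] shift [ 0.3509  0.624  -0.6918] turn -0.0013
```

```bash
python3 -m creep '[{"tx":0.1,"ty":0.1,"tz":-0.2,"turn":-0.001,"fingers":48.5},{"tx":0.2,"ty":0.2,"tz":-0.4,"turn":-0.001,"fingers":48.5},{"tx":0.35,"ty":0.3,"tz":-0.6,"turn":-0.001,"fingers":48.5},{"tx":0.35,"ty":0.45,"tz":-0.692,"turn":-0.001,"fingers":48.5},{"tx":0.35,"ty":0.624,"tz":-0.692,"turn":-0.001,"fingers":48.5},{"tx":0.35,"ty":0.624,"tz":-0.692,"turn":-0.001,"fingers":48.5},{"tx":0.35,"ty":0.624,"tz":-0.692,"turn":-0.001,"fingers":48.5}]'
python3 g.py -54 0.5 35
python3 - <<'E'
from cell import optics
from h import *
for n in("side","top"):
    c=optics.camera(n); np.savez(f"{n}1.npz",**c); x,y=(225,205-60) if n=="side" else (255,180)
    a=c["frame"][y:y+150,x:x+200,::-1]; cv2.imwrite(f"pics/{n}1.png",cv2.resize(a,(800,600),interpolation=cv2.INTER_CUBIC))
E
```

```text
clock: 1.6
eef_pos: [471.2, 305.9, 80.7]
eef_rot: [-1.572, 0.002, 0.426]
wrist_force: [-0.1, 0.5, 0.3]
finger_gap: 48.7
t 1.6 pos [471.2 305.9  80.7] rot [-1.5716e+00  1.5000e-03  4.2570e-01] local [-54.1   0.9] F [-0.13  0.53  0.34] Flocal [0.1  0.54] gap 48.72850583710841
target [471.5 305.5  35. ] shift [ 0.0009  0.2286 -0.0018] turn -0.0007
```

View pics/side1.png

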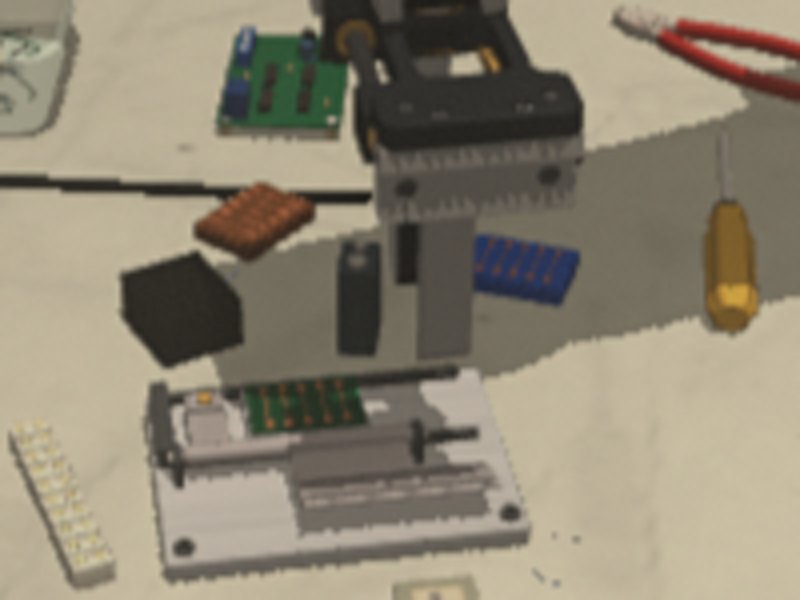

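View pics/top1.png

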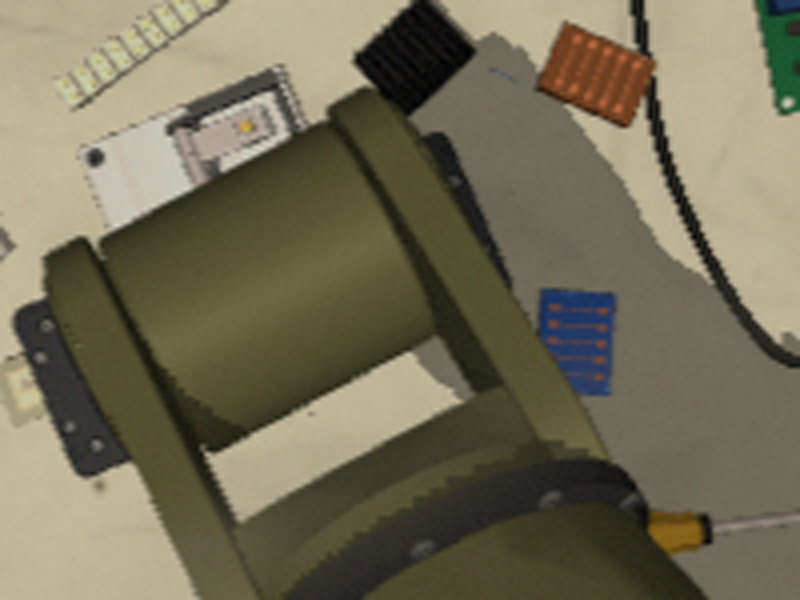

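The side view shows the open fingers above the stand, with the near fingertip's end at crop (444,357), i.e. px (336,234). In the top view the arm hides the stand except the jaw end. I check that fingertip against its projection, then descend.

```bash
python3 - <<'E'
from g import *
s=dict(np.load("side1.npz"))
for x in(-62,-54,-46):
    p=R@np.array([x,37.4])+o; print(x,(proj(s,[*p,80.7])-[225,145])*4)
E
python3 -m creep '[{"tx":0,"ty":0.1,"tz":-0.002,"turn":-0.0007,"fingers":48.5},{"tx":0,"ty":0.19,"tz":-0.002,"turn":-0.0007,"fingers":48.5},{"tx":0,"ty":0.2285,"tz":-0.002,"turn":-0.0007,"fingers":48.5},{"tx":0,"ty":0.2285,"tz":-0.002,"turn":-0.0007,"fingers":48.5},{"tx":0,"ty":0.2285,"tz":-0.002,"turn":-0.0007,"fingers":48.5}]'
python3 g.py -54 0.5 16.5
python3 - <<'E'
from cell import optics
from h import *
c=optics.camera("side"); np.savez("side2.npz",**c); a=c["frame"][175:325,225:425,::-1]; cv2.imwrite("pics/side2.png",cv2.resize(a,(800,600),interpolation=cv2.INTER_CUBIC))
E
```

```text
-62 [469.144469   370.35010854]
-54 [448.45428074 372.48252479]
-46 [427.714414  374.6200611]
clock: 2.2
eef_pos: [472.5, 306.5, 37.6]
eef_rot: [-1.571, -0.003, 0.429]
wrist_force: [-0.4, 0.5, -0.3]
finger_gap: 48.7
t 2.2 pos [472.5 306.5  37.6] rot [-1.5712 -0.0031  0.4292] local [-52.7   1. ] F [-0.42  0.5  -0.32] Flocal [-0.18  0.63] gap 48.65068811840669
target [471.5 305.5  16.5] shift [-0.007   0.1057 -0.0024] turn 0.0004
```

View pics/side2.png

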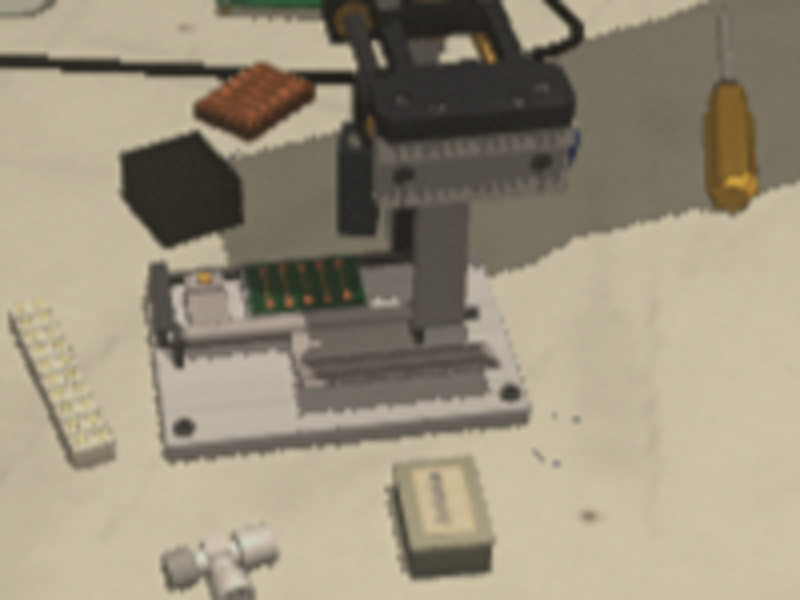

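The fingertip's end sits ~15 crop px (about 6 mm) higher than projected, so the fingers may be thinner at the tip than 12.5 mm. I test that against this second view.

Run:
```python
from g import *
s=dict(np.load("side2.npz"));s1=dict(np.load("side1.npz"))
for y in(24.5,31,37.4):
    p=R@np.array([-52.7,1+y-.5])+o; print(y,(proj(s,[*p,37.6])-[225,175])*4)
W=cloud(s)
for v in range(230,262,2):
    w=W[v,335]; print(v,w.round(1),(R.T@(w[:2]-o)).round(1))
W=cloud(s1)
for v in range(220,242,2):
    w=W[v,335]; print(v,w.round(1),(R.T@(w[:2]-o)).round(1))
```

```text
24.5 [436.87184151 322.07213417]
31 [440.06547123 332.20133035]
37.4 [443.24837603 342.29651044]
230 [459.6 339.6  95.5] [-50.7  36.4]
232 [460.1 337.2  90.1] [-51.2  34.1]
234 [459.4 339.7  88.2] [-50.8  36.6]
236 [459.5 339.1  84. ] [-51.  36.]
238 [459.7 338.   79.5] [-51.2  34.9]
240 [459.2 339.8  77. ] [-50.9  36.7]
242 [459.5 338.2  72.1] [-51.3  35.2]
244 [459.8 336.4  66.9] [-51.8  33.4]
246 [459.5 337.7  64. ] [-51.6  34.7]
248 [458.9 339.8  61.8] [-51.2  36.9]
250 [459.1 338.8  57.1] [-51.5  35.9]
252 [458.9 339.5  53.8] [-51.4  36.6]
254 [458.9 338.8  49.3] [-51.6  36. ]
256 [467.7 298.9  13. ] [-60.1  -4. ]
258 [466.6 303.5  12.6] [-59.2   0.7]
260 [465.5 308.5  12.4] [-58.2   5.7]
220 [460.  339.1 113.3] [-50.5  35.7]
222 [459.7 340.1 110.5] [-50.3  36.8]
224 [459.9 339.2 106.2] [-50.6  35.9]
226 [460.  338.4 102. ] [-50.8  35.1]
228 [459.6 339.7  99.3] [-50.6  36.5]
230 [459.7 339.3  95.3] [-50.7  36.1]
232 [459.8 338.3  90.9] [-51.   35.2]
234 [485.4 223.4   1.5] [-75.4 -80. ]
236 [479.4 250.   17.1] [-69.8 -53.3]
238 [478.6 253.3  15.3] [-69.2 -50. ]
240 [478.3 254.4  11.9] [-69.  -48.8]
```

Run:
```python
from h import *
s=dict(np.load("side2.npz"));s1=dict(np.load("side1.npz"))
a=s1["frame"][200:245,300:355,::-1];b=s["frame"][225:270,305:360,::-1]
cv2.imwrite("pics/tips.png",np.hstack([cv2.resize(x,None,fx=7,fy=10,interpolation=cv2.INTER_NEAREST) for x in(a,b)]))
for f,u,v0 in((s["frame"],334,248),(s1["frame"],334,226)): print(f[v0:v0+14,u].tolist())
```

```text
[[85, 80, 73], [86, 81, 73], [85, 80, 72], [85, 80, 72], [85, 80, 72], [86, 81, 73], [85, 79, 72], [83, 78, 71], [89, 84, 76], [106, 101, 92], [112, 107, 98], [115, 108, 99], [116, 110, 100], [96, 91, 83]]
[[84, 79, 71], [83, 78, 70], [83, 78, 71], [82, 77, 69], [83, 78, 71], [84, 78, 71], [84, 79, 72], [78, 73, 66], [86, 81, 72], [106, 100, 86], [89, 84, 73], [68, 64, 57], [59, 55, 50], [74, 70, 64]]
```

View pics/tips.png

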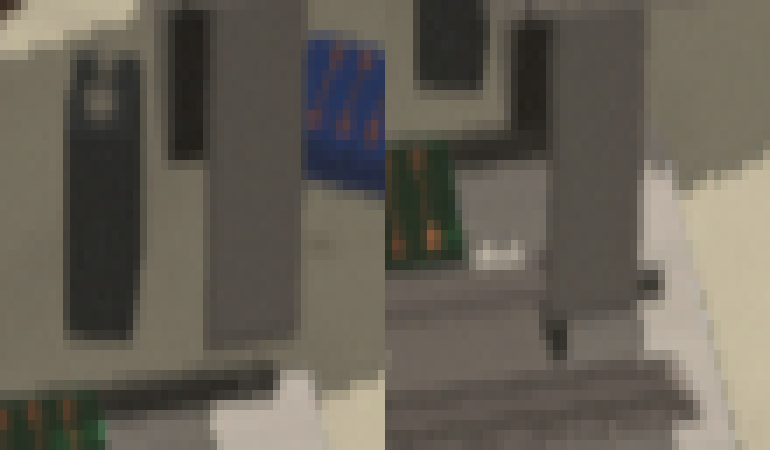

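The fingertip looks a few mm higher than computed, so I settle it by touch: a slow descent watching the wrist force and where contact begins (expected at TCP z ≈ 28–29).

```bash
python3 -m creep '[{"tx":-0.007,"ty":0.02,"tz":-0.002,"turn":0,"fingers":48.5},{"tx":-0.007,"ty":0.035,"tz":-0.002,"turn":0,"fingers":48.5},{"tx":-0.007,"ty":0.035,"tz":-0.002,"turn":0,"fingers":48.5},{"tx":-0.007,"ty":0.035,"tz":-0.002,"turn":0,"fingers":48.5}]'; python3 g.py -54 0.5 25
python3 -m creep '[{"tx":0,"ty":0.01,"tz":0,"turn":0,"fingers":48.5},{"tx":0,"ty":0.02,"tz":0,"turn":0,"fingers":48.5},{"tx":0,"ty":0.02,"tz":0,"turn":0,"fingers":48.5},{"tx":0,"ty":0.02,"tz":0,"turn":0,"fingers":48.5}]'; python3 g.py -54 0.5 25
```

```text
clock: 2.65
eef_pos: [471.4, 305.6, 30.6]
eef_rot: [-1.571, -0.003, 0.429]
wrist_force: [-0.1, -0.6, -0.4]
finger_gap: 48.5
t 2.65 pos [471.4 305.6  30.6] rot [-1.5712 -0.0032  0.4291] local [-54.    0.5] F [-0.11 -0.64 -0.4 ] Flocal [-0.36 -0.54] gap 48.49228515125472
target [471.5 305.5  25. ] shift [ 0.      0.0282 -0.0001] turn 0.0004
clock: 3.05
eef_pos: [471.4, 305.5, 26.6]
eef_rot: [-1.571, -0.003, 0.429]
wrist_force: [-0.7, -0.1, -0.5]
finger_gap: 48.1
t 3.05 pos [471.4 305.5  26.6] rot [-1.5712 -0.0031  0.4291] local [-54.    0.5] F [-0.74 -0.1  -0.45] Flocal [-0.71  0.22] gap 48.1494640370778
target [471.5 305.5  25. ] shift [ 0.0001  0.0079 -0.0001] turn 0.0003
```

```bash
python3 -m creep '[{"tx":0,"ty":0.01,"tz":0,"turn":0,"fingers":48.5},{"tx":0,"ty":0.015,"tz":0,"turn":0,"fingers":48.5},{"tx":0,"ty":0.015,"tz":0,"turn":0,"fingers":48.5},{"tx":0,"ty":0.015,"tz":0,"turn":0,"fingers":48.5}]'; python3 g.py -54 0.5 16.5
python3 - <<'E'
from cell import optics
from h import *
c=optics.camera("side"); np.savez("side3.npz",**c); a=c["frame"][205:295,265:385,::-1]; cv2.imwrite("pics/side3.png",cv2.resize(a,(800,600),interpolation=cv2.INTER_CUBIC))
E
```

```text
clock: 3.45
eef_pos: [471.6, 305.6, 23.7]
eef_rot: [-1.571, -0.003, 0.429]
wrist_force: [-0.3, -0.2, 1.8]
finger_gap: 48.4
t 3.45 pos [471.6 305.6  23.7] rot [-1.5711 -0.0034  0.4291] local [-53.9   0.5] F [-0.3  -0.2   1.76] Flocal [-0.36 -0.05] gap 48.44431806671452
target [471.5 305.5  16.5] shift [-0.0007  0.036  -0.0001] turn 0.0003
```

View pics/side3.png

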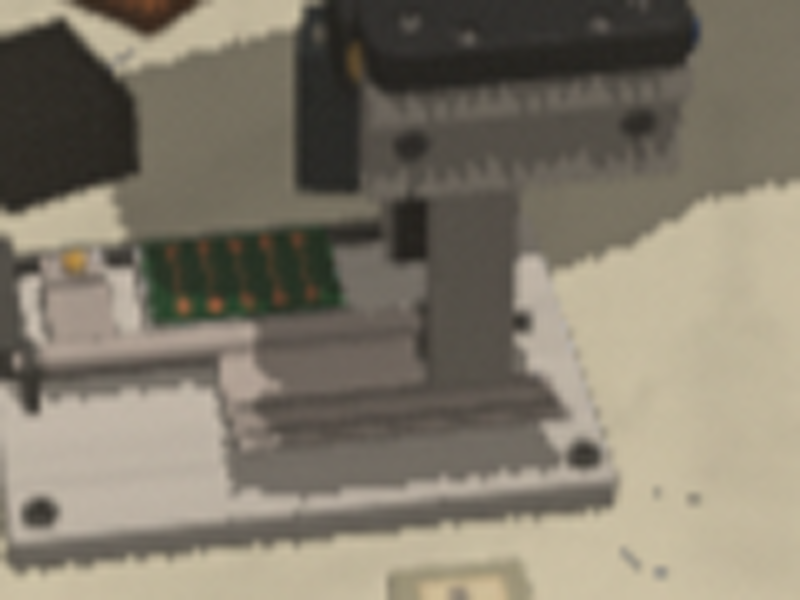

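Contact came at TCP z ≈ 24 (F_z 1.8 N, matching the paddle's 2 N start). The picture shows the tip on the paddle's flat at crop (475,385), and the coupon at (240,275) is untouched. I press down in small steps.

```bash
python3 -m creep '[{"tx":0,"ty":0.01,"tz":0,"turn":0,"fingers":48.5},{"tx":0,"ty":0.02,"tz":0,"turn":0,"fingers":48.5},{"tx":0,"ty":0.02,"tz":0,"turn":0,"fingers":48.5},{"tx":0,"ty":0.02,"tz":0,"turn":0,"fingers":48.5}]'; python3 g.py -54 0.5 16.5
python3 -m creep '[{"tx":0,"ty":0.01,"tz":0,"turn":0,"fingers":48.5},{"tx":0,"ty":0.01,"tz":0,"turn":0,"fingers":48.5},{"tx":0,"ty":0.01,"tz":0,"turn":0,"fingers":48.5}]'; python3 g.py -54 0.5 16
python3 - <<'E'
from cell import optics
from h import *
c=optics.camera("side"); np.savez("side4.npz",**c); a=c["frame"][205:295,265:385,::-1]; cv2.imwrite("pics/side4.png",cv2.resize(a,(800,600),interpolation=cv2.INTER_CUBIC))
E
```

```text
clock: 3.9
eef_pos: [471.7, 305.5, 19.7]
eef_rot: [-1.571, -0.004, 0.429]
wrist_force: [0.4, -3.0, 3.3]
finger_gap: 49.0
t 3.9 pos [471.7 305.5  19.7] rot [-1.5713 -0.0035  0.429 ] local [-53.8   0.4] F [ 0.39 -3.01  3.3 ] Flocal [-0.9 -2.9] gap 48.99370999816149
target [471.5 305.5  16.5] shift [-0.001   0.0161  0.0007] turn 0.0003
clock: 4.2
eef_pos: [471.9, 305.2, 17.8]
eef_rot: [-1.572, -0.003, 0.429]
wrist_force: [1.3, -4.5, 5.8]
finger_gap: 48.9
t 4.2 pos [471.9 305.2  17.8] rot [-1.5718 -0.0034  0.429 ] local [-53.8   0. ] F [ 1.27 -4.54  5.82] Flocal [-0.72 -4.66] gap 48.90492020049307
target [471.5 305.5  16. ] shift [-0.0011  0.0088  0.0024] turn 0.0003
```

View pics/side4.png

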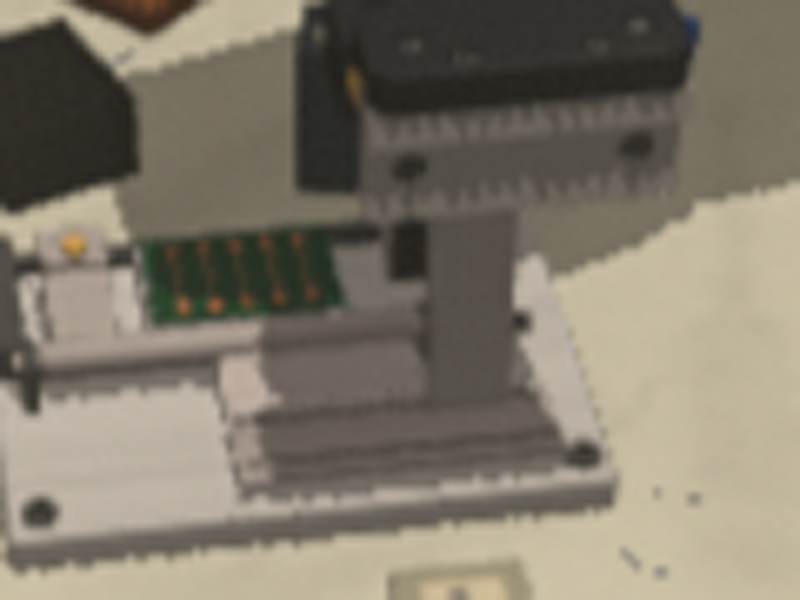

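The force has a surprising -y part (−4.7 N). I check where the fingertip is on the paddle by projecting lines of known height.

Run:
```python
from g import *
s=dict(np.load("side4.npz"))
o2=np.array([520.66,328.8])
for oo in(o,o2):
  for y in(5,16,24,31,37,46):
    print(y,[((proj(s,[*(R@np.array([x,y])+oo),z])-[265,205])*800/120).round().tolist() for x in(-54,5) for z in (15,)])
  for l in((60,50,12),(-85,50,12),(-85,-58,12),(-48,0,30),(50,0,30)): print(l,((proj(s,[*(R@np.array(l[:2])+oo),l[2]])-[265,205])*800/120).round())
```

```text
5 [[449.0, 359.0], [211.0, 384.0]]
16 [[458.0, 387.0], [217.0, 413.0]]
24 [[464.0, 407.0], [222.0, 434.0]]
31 [[470.0, 426.0], [226.0, 452.0]]
37 [[475.0, 442.0], [230.0, 469.0]]
46 [[482.0, 466.0], [235.0, 493.0]]
(60, 50, 12) [  3. 540.]
(-85, 50, 12) [614. 472.]
(-85, -58, 12) [520. 206.]
(-48, 0, 30) [422. 301.]
(50, 0, 30) [ 21. 343.]
5 [[449.0, 362.0], [210.0, 388.0]]
16 [[457.0, 390.0], [216.0, 416.0]]
24 [[464.0, 411.0], [221.0, 437.0]]
31 [[469.0, 429.0], [225.0, 456.0]]
37 [[474.0, 445.0], [229.0, 472.0]]
46 [[482.0, 469.0], [234.0, 497.0]]
(60, 50, 12) [  2. 544.]
(-85, 50, 12) [613. 475.]
(-85, -58, 12) [519. 209.]
(-48, 0, 30) [421. 304.]
(50, 0, 30) [ 20. 346.]
```

Run:
```python
from g import *
from cell import optics
def yellow(c):
    f=c["frame"].astype(int);m=(f[...,0]>f[...,2]+60)&(f[...,1]>f[...,2]+35)
    k=np.zeros_like(m);k[230:255,265:290]=m[230:255,265:290];v,u=np.nonzero(k);return u.mean(),v.mean(),u,v
for n in("side0","side3","side4"):
    c=dict(np.load(n+".npz"));u,v,us,vs=yellow(c);W=cloud(c)
    P=W[int(round(v))-1:int(round(v))+6,int(round(u))-2:int(round(u))+3].reshape(-1,3)
    P=P[~np.isnan(P[:,0])];print(n,u,v,"depth z",np.median(P[:,2]).round(1))
    # paddle left part x=-15, various y: list local y and z along image column
    cc=proj(c,[*(R@np.array([-15,30])+o),18]).round().astype(int)
    col=W[cc[1]-10:cc[1]+12,cc[0]]
    print([( (R.T@(w[:2]-o))[1].round(0),w[2].round(1)) for w in col if not np.isnan(w[0])])
c=optics.camera("top");np.savez("top4.npz",**c);W=cloud(c);W0=cloud(dict(np.load("top0.npz")))
for l in((36,-30),(36,-24),(36,-15),(38,-32)):
    u,v=proj(c,[*(R@np.array(l)+o),28]).round().astype(int);print(l,W0[v-1:v+2,u-1:u+2,2].round(1).ravel(),W[v-1:v+2,u-1:u+2,2].round(1).ravel())
```

```text
side0 275.7142857142857 244.0 depth z 27.7
[(np.float64(11.0), np.float64(22.4)), (np.float64(15.0), np.float64(23.4)), (np.float64(15.0), np.float64(21.2)), (np.float64(19.0), np.float64(22.9)), (np.float64(24.0), np.float64(24.6)), (np.float64(28.0), np.float64(26.0)), (np.float64(32.0), np.float64(27.4)), (np.float64(37.0), np.float64(29.4)), (np.float64(40.0), np.float64(30.0)), (np.float64(46.0), np.float64(32.7)), (np.float64(47.0), np.float64(31.4)), (np.float64(27.0), np.float64(12.6)), (np.float64(29.0), np.float64(12.0)), (np.float64(34.0), np.float64(14.5)), (np.float64(35.0), np.float64(13.0)), (np.float64(39.0), np.float64(14.3)), (np.float64(40.0), np.float64(13.2)), (np.float64(41.0), np.float64(12.2)), (np.float64(45.0), np.float64(13.7)), (np.float64(48.0), np.float64(14.0)), (np.float64(47.0), np.float64(11.8)), (np.float64(51.0), np.float64(12.5))]
side3 276.0 243.71428571428572 depth z 28.9
[(np.float64(10.0), np.float64(21.3)), (np.float64(17.0), np.float64(25.4)), (np.float64(18.0), np.float64(23.5)), (np.float64(16.0), np.float64(20.4)), (np.float64(23.0), np.f
[... 1269 characters left out ...]
np.float64(22.0)), (np.float64(46.0), np.float64(21.0)), (np.float64(47.0), np.float64(19.5)), (np.float64(42.0), np.float64(13.2)), (np.float64(43.0), np.float64(11.7)), (np.float64(46.0), np.float64(12.5)), (np.float64(48.0), np.float64(12.2)), (np.float64(48.0), np.float64(10.0))]
(36, -30) [26.8 30.8 27.6 31.  28.8 28.9 32.1 30.  29. ] [37.4 34.3 33.1 38.8 36.7 34.7 40.1 37.6 35.9]
(36, -24) [25.4 24.4 28.1  nan 25.8 29.5 25.7 29.  27.8] [32.  33.7 39.2 31.9 39.3 39.8 30.3 30.7 37.5]
(36, -15) [27.2 26.  22.7 24.5 26.6 25.  27.3 26.7 26. ] [29.5 29.1 30.7 28.6 28.1 27.4 30.2 28.4 30. ]
(38, -32) [26.9 27.6 26.  26.8 30.8 27.6 31.  28.8 28.9] [37.8 34.8 35.8 37.4 34.3 33.1 38.8 36.7 34.7]
```

Depth says the paddle edge dropped from 32 to 21 mm and the jaw rose about 8 mm, so the clip is at ≈0.25. The tip stands on the plate at y ≈ 28–30, 1–2 mm above the reported TCP, and the −y force fits friction on the dropping paddle. I press 1.6 mm more for margin, then push.

```bash
python3 -m creep '[{"tx":0,"ty":0.004,"tz":0.002,"turn":0,"fingers":48.5},{"tx":0,"ty":0.008,"tz":0.002,"turn":0,"fingers":48.5},{"tx":0,"ty":0.008,"tz":0.002,"turn":0,"fingers":48.5}]'; python3 g.py -14 0.5 16
```

```text
clock: 4.6
eef_pos: [472.0, 305.2, 16.3]
eef_rot: [-1.572, -0.004, 0.429]
wrist_force: [0.9, -4.5, 6.5]
finger_gap: 48.6
t 4.6 pos [472.  305.2  16.3] rot [-1.5723 -0.0036  0.4289] local [-53.7   0. ] F [ 0.9  -4.51  6.49] Flocal [-1.06 -4.47] gap 48.584617211982945
target [507.9 322.1  16. ] shift [0.1984 0.0024 0.0023] turn 0.0003
```

```bash
python3 -m creep '[{"tx":0.01,"ty":0,"tz":0.001,"turn":0,"fingers":48.5},{"tx":0.025,"ty":0,"tz":0.002,"turn":0,"fingers":48.5},{"tx":0.04,"ty":0,"tz":0.002,"turn":0,"fingers":48.5},{"tx":0.055,"ty":0,"tz":0.002,"turn":0,"fingers":48.5},{"tx":0.07,"ty":0,"tz":0.002,"turn":0,"fingers":48.5},{"tx":0.08,"ty":0,"tz":0.002,"turn":0,"fingers":48.5},{"tx":0.085,"ty":0,"tz":0.002,"turn":0,"fingers":48.5},{"tx":0.085,"ty":0,"tz":0.002,"turn":0,"fingers":48.5}]'; python3 g.py -14 0.5 16
python3 - <<'E'
from cell import optics
from h import *
c=optics.camera("side"); np.savez("side5.npz",**c); a=c["frame"][205:295,265:385,::-1]; cv2.imwrite("pics/side5.png",cv2.resize(a,(800,600),interpolation=cv2.INTER_CUBIC))
E
```

```text
clock: 5.4
eef_pos: [487.3, 312.7, 16.3]
eef_rot: [-1.572, -0.004, 0.429]
wrist_force: [-1.8, -0.3, 4.8]
finger_gap: 48.3
t 5.4 pos [487.3 312.7  16.3] rot [-1.5723 -0.0038  0.4289] local [-36.6   0.5] F [-1.8  -0.35  4.81] Flocal [-1.79  0.43] gap 48.25911740243234
target [507.9 322.1  16. ] shift [1.128e-01 2.100e-03 1.000e-04] turn 0.0003
```

View pics/side5.png

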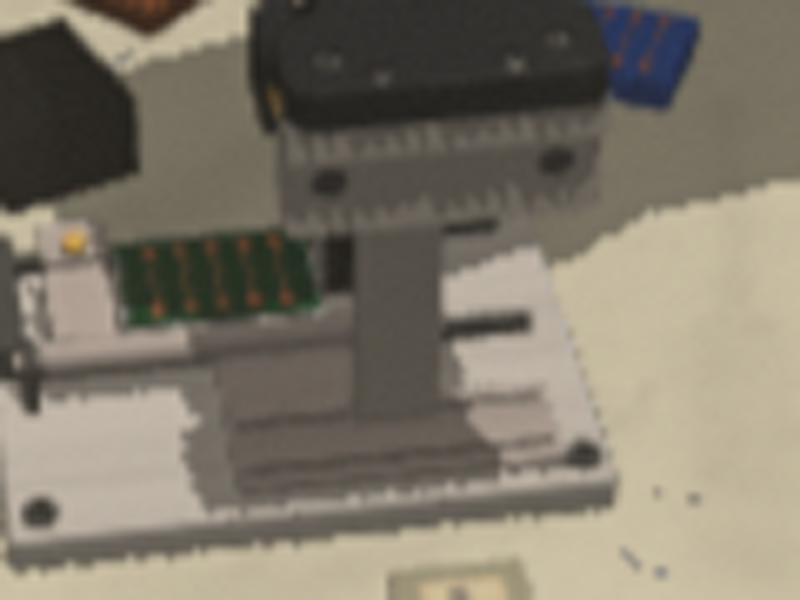

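The coupon is moving (left end from crop 143 to 118), the jaw is up (dot (75,241)), and the clip is held with F_z 4.8 N. I go on by 22 mm.

```bash
python3 -m creep '[{"tx":0.01,"ty":0,"tz":0.001,"turn":0,"fingers":48.5},{"tx":0.025,"ty":0,"tz":0.001,"turn":0,"fingers":48.5},{"tx":0.04,"ty":0,"tz":0.001,"turn":0,"fingers":48.5},{"tx":0.055,"ty":0,"tz":0.001,"turn":0,"fingers":48.5},{"tx":0.07,"ty":0,"tz":0.001,"turn":0,"fingers":48.5},{"tx":0.085,"ty":0,"tz":0.001,"turn":0,"fingers":48.5},{"tx":0.1,"ty":0,"tz":0.001,"turn":0,"fingers":48.5},{"tx":0.11,"ty":0,"tz":0.001,"turn":0,"fingers":48.5},{"tx":0.11,"ty":0,"tz":0.001,"turn":0,"fingers":48.5}]'; python3 g.py -8 0.5 16
python3 - <<'E'
from cell import optics
from h import *
c=optics.camera("side"); np.savez("side6.npz",**c); a=c["frame"][205:295,245:365,::-1]; cv2.imwrite("pics/side6.png",cv2.resize(a,(800,600),interpolation=cv2.INTER_CUBIC))
E
```

```text
clock: 6.35
eef_pos: [507.6, 322.2, 16.5]
eef_rot: [-1.572, -0.005, 0.429]
wrist_force: [-1.1, -0.8, 4.1]
finger_gap: 48.5
t 6.35 pos [507.6 322.2  16.5] rot [-1.5722 -0.0046  0.4289] local [-14.2   0.7] F [-1.06 -0.77  4.12] Flocal [-1.29 -0.26] gap 48.538727165861495
target [513.3 324.6  16. ] shift [ 0.0308  0.0028 -0.0009] turn 0.0003
```

View pics/side6.png

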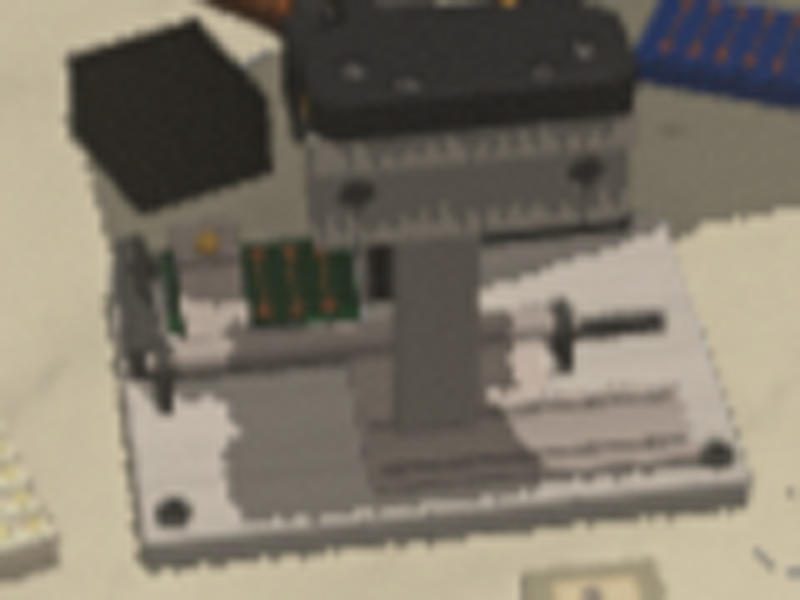

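The coupon's front has passed under the jaw, with a few mm to the stop (green edge at crop (170,290), stop at (150,290)). Now fine steps watching F_x.

```bash
python3 -m creep '[{"tx":0.007,"ty":0.001,"tz":-0.001,"turn":0,"fingers":48.5},{"tx":0.015,"ty":0.002,"tz":-0.001,"turn":0,"fingers":48.5},{"tx":0.02,"ty":0.002,"tz":-0.001,"turn":0,"fingers":48.5},{"tx":0.02,"ty":0.002,"tz":-0.001,"turn":0,"fingers":48.5}]'; python3 g.py
python3 -m creep '[{"tx":0.005,"ty":0.001,"tz":0,"turn":0,"fingers":48.5},{"tx":0.0075,"ty":0.001,"tz":0,"turn":0,"fingers":48.5},{"tx":0.0075,"ty":0.001,"tz":0,"turn":0,"fingers":48.5}]'; python3 g.py
```

```text
clock: 6.8
eef_pos: [510.1, 323.1, 16.1]
eef_rot: [-1.572, -0.001, 0.428]
wrist_force: [-12.9, -6.6, 12.4]
finger_gap: 48.6
t 6.8 pos [510.1 323.1  16.1] rot [-1.5724e+00 -9.0000e-04  4.2840e-01] local [-11.6   0.4] F [-12.86  -6.56  12.39] Flocal [-14.43  -0.63] gap 48.6402335610116
clock: 7.1
eef_pos: [510.1, 323.1, 16.0]
eef_rot: [-1.573, 0.003, 0.428]
wrist_force: [-14.0, -8.1, 14.7]
finger_gap: 48.8
t 7.1 pos [510.1 323.1  16. ] rot [-1.5726  0.0031  0.4282] local [-11.6   0.4] F [-14.01  -8.09  14.74] Flocal [-16.11  -1.55] gap 48.76244243255085
```

Firm resistance (−16 N) came at local −11.6, 3.6 mm earlier than computed. I check whether that is the stop or a jam.

Run:
```python
from cell import optics
from g import *
c=optics.camera("side"); np.savez("side7.npz",**c); a=c["frame"][225:270,255:315,::-1]; cv2.imwrite("pics/side7.png",cv2.resize(a,(800,600),interpolation=cv2.INTER_CUBIC))
t=optics.camera("top"); np.savez("top7.npz",**t); a=t["frame"][190:235,290:350,::-1]; cv2.imwrite("pics/top7.png",cv2.resize(a,(800,600),interpolation=cv2.INTER_CUBIC))
for l in ((50,-48,22),(50,-12,22),(0,-12,22),(0,-48,22)):
    p=[*(R@np.array(l[:2])+o),l[2]]; print(l,((proj(c,p)-[255,225])*40/3).round(),((proj(t,p)-[290,190])*40/3).round())
```

```text
(50, -48, 22) [143. 235.] [417. 138.]
(50, -12, 22) [170. 410.] [189. 235.]
(0, -12, 22) [575. 367.] [324. 550.]
(0, -48, 22) [536. 195.] [553. 453.]
```

View pics/side7.png

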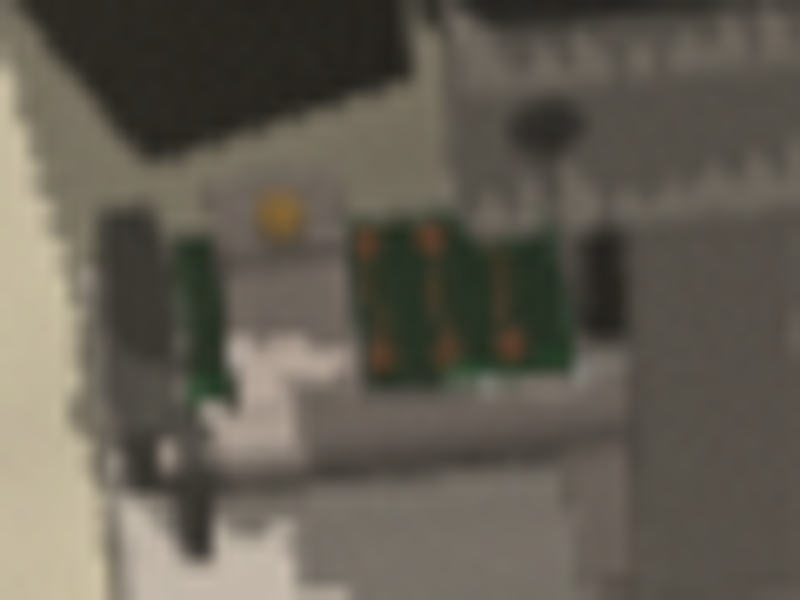

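View pics/top7.png

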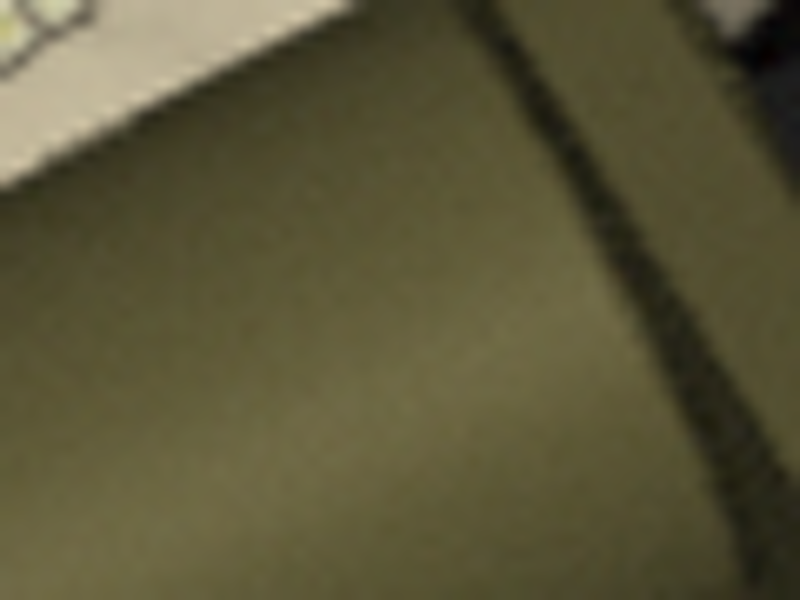

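```bash
python3 - <<'E'
from g import *
c=dict(np.load("side7.npz"))
for oo in (o,np.array([520.66,328.8])):
  for l in((50,-49,24),(50,-11,24),(50,-48,12),(48.5,-12,22),(48.5,-48,22),(1.5,-12,22),(28,-30,38),(60,-49,24)):
    print(l,((proj(c,[*(R@np.array(l[:2])+oo),l[2]])-[255,225])*40/3).round())
E
python3 - <<'E'
from h import *
c=dict(np.load("side0.npz"));a=c["frame"][225:270,255:315,::-1]; cv2.imwrite("pics/side0z.png",cv2.resize(a,(800,600),interpolation=cv2.INTER_CUBIC))
E
```

```text
(50, -49, 24) [142. 218.]
(50, -11, 24) [170. 402.]
(50, -48, 12) [148. 298.]
(48.5, -12, 22) [182. 409.]
(48.5, -48, 22) [155. 234.]
(1.5, -12, 22) [563. 369.]
(28, -30, 38) [327. 200.]
(60, -49, 24) [ 62. 226.]
(50, -49, 24) [139. 224.]
(50, -11, 24) [168. 409.]
(50, -48, 12) [145. 304.]
(48.5, -12, 22) [180. 415.]
(48.5, -48, 22) [153. 240.]
(1.5, -12, 22) [561. 375.]
(28, -30, 38) [325. 206.]
(60, -49, 24) [ 60. 232.]
```

View pics/side0z.png

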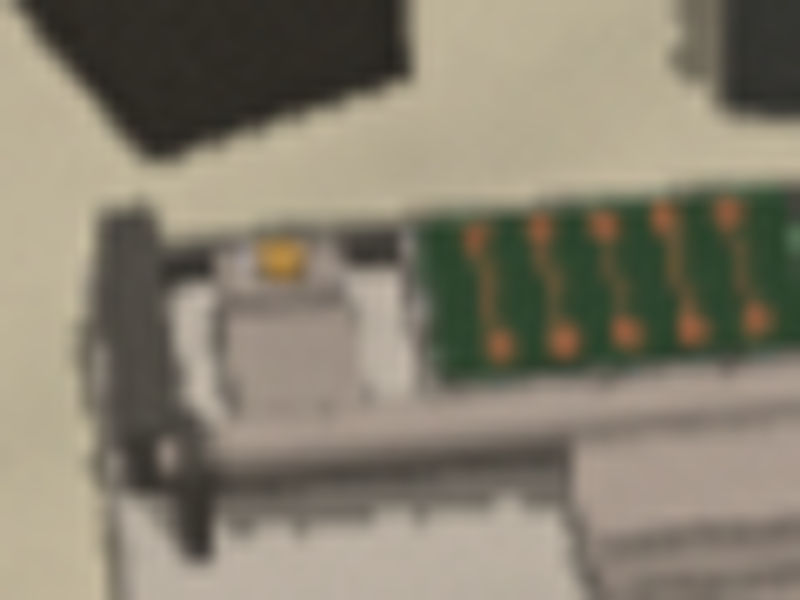

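The stop's real edge in the picture (158,215)–(180,400) is ~13 crop px right of my model (1.6 mm, within the calibration). The green board, inset ~1.5 mm on its carrier, lies right against it with no light gap, and the front is beyond the jaw, so only the stop can give 16 N: it is home. I back the finger off 2 mm with the paddle still held, then lift straight up.

```bash
python3 -m creep '[{"tx":-0.005,"ty":0,"tz":0,"turn":0,"fingers":48.5},{"tx":-0.012,"ty":0,"tz":0,"turn":0,"fingers":48.5},{"tx":-0.012,"ty":0,"tz":0,"turn":0,"fingers":48.5}]'; python3 g.py
python3 - <<'E'
from cell import optics
from g import *
c=optics.camera("side"); np.savez("side8.npz",**c); a=c["frame"][225:270,255:315,::-1]; cv2.imwrite("pics/side8.png",cv2.resize(a,(800,600),interpolation=cv2.INTER_CUBIC))
E
```

```text
clock: 7.5
eef_pos: [508.6, 322.4, 16.5]
eef_rot: [-1.572, 0.001, 0.428]
wrist_force: [2.6, 1.4, 4.6]
finger_gap: 48.4
t 7.5 pos [508.6 322.4  16.5] rot [-1.5725e+00  7.0000e-04  4.2810e-01] local [-13.2   0.4] F [2.57 1.36 4.65] Flocal [2.9  0.17] gap 48.354859786069234
```

View pics/side8.png

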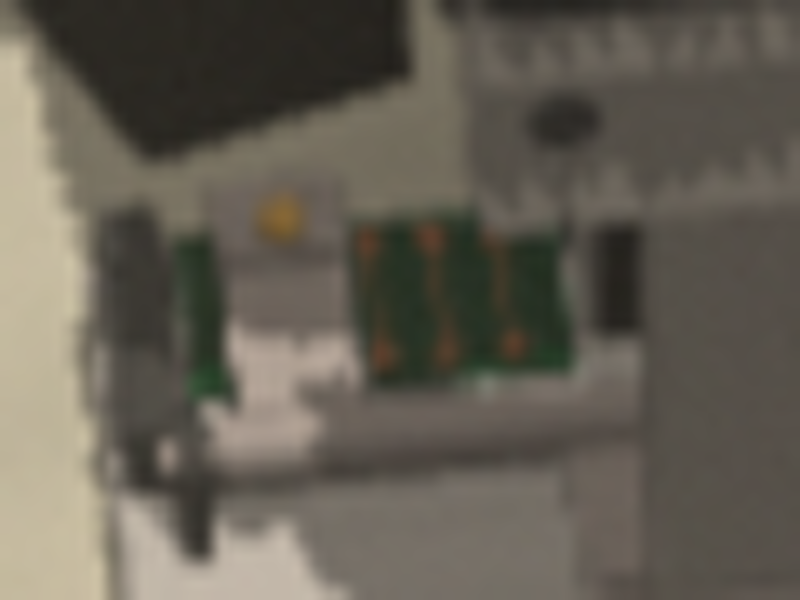

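The coupon stayed put (green edges still 177 and 572) and the finger stands off with the paddle still held (F_z 4.6). I lift smoothly.

```bash
python3 -m creep '[{"tx":-0.005,"ty":-0.01,"tz":0,"turn":0,"fingers":48.5},{"tx":-0.005,"ty":-0.025,"tz":0,"turn":0,"fingers":48.5},{"tx":-0.005,"ty":-0.04,"tz":0,"turn":0,"fingers":48.5},{"tx":-0.005,"ty":-0.06,"tz":0,"turn":0,"fingers":48.5},{"tx":-0.005,"ty":-0.1,"tz":0,"turn":0,"fingers":48.5},{"tx":-0.005,"ty":-0.2,"tz":0,"turn":0,"fingers":48.5},{"tx":-0.005,"ty":-0.35,"tz":0,"turn":0,"fingers":48.5},{"tx":-0.005,"ty":-0.55,"tz":0,"turn":0,"fingers":48.5},{"tx":-0.005,"ty":-0.7,"tz":0,"turn":0,"fingers":48.5},{"tx":-0.2,"ty":-0.8,"tz":0,"turn":0,"fingers":48.5},{"tx":-0.4,"ty":-0.8,"tz":0,"turn":0,"fingers":48.5},{"tx":-0.6,"ty":-0.8,"tz":0.2,"turn":0,"fingers":48.5},{"tx":-0.75,"ty":-0.8,"tz":0.4,"turn":0,"fingers":48.5},{"tx":-0.75,"ty":-0.8,"tz":0.6,"turn":0,"fingers":48.5},{"tx":-0.75,"ty":-0.8,"tz":0.8,"turn":0,"fingers":48.5},{"tx":-0.75,"ty":-0.8,"tz":0.8,"turn":0,"fingers":48.5}]'; python3 g.py
python3 - <<'E'
from cell import optics
from g import *
c=optics.camera("side"); np.savez("side9.npz",**c); a=c["frame"][205:325,225:375,::-1]; cv2.imwrite("pics/side9.png",cv2.resize(a,(750,600),interpolation=cv2.INTER_CUBIC))
t=optics.camera("top"); np.savez("top9.npz",**t); a=t["frame"][180:300,255:375,::-1]; cv2.imwrite("pics/top9.png",cv2.resize(a,(600,600),interpolation=cv2.INTER_CUBIC))
E
```

```text
clock: 9.15
eef_pos: [303.7, 408.8, 176.9]
eef_rot: [-1.572, 0.001, 0.432]
wrist_force: [-0.4, 0.3, -0.7]
finger_gap: 48.7
t 9.15 pos [303.7 408.8 176.9] rot [-1.5717e+00  5.0000e-04  4.3180e-01] local [-163.8  164.1] F [-0.38  0.25 -0.72] Flocal [-0.24  0.38] gap 48.74976962401358
```

View pics/side9.png

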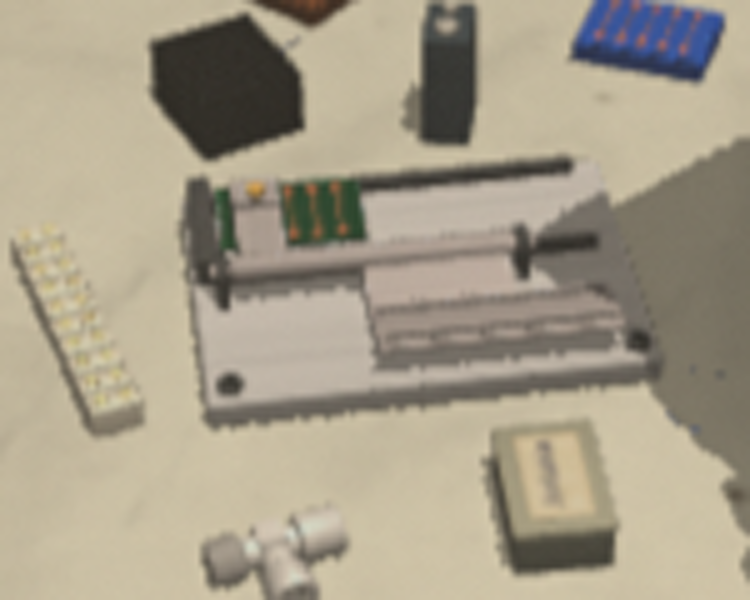

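View pics/top9.png

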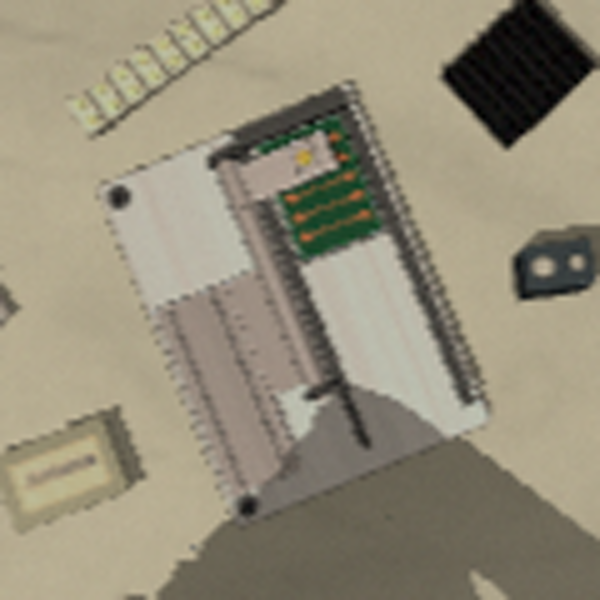

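The coupon lies under the jaw at the stop, bystanders are unmoved, and the arm is clear. One numeric check of coupon against stop in both views.

Run:
```python
from g import *
def mask(c,b):
    f=c["frame"].astype(int); m=((f[...,1]>f[...,0]+15)&(f[...,1]>f[...,2]+10)); k=np.zeros_like(m);x0,y0,x1,y1=b;k[y0:y1,x0:x1]=m[y0:y1,x0:x1]
    v,u=np.nonzero(k); return np.array([R.T@(ray(c,a,b_,22)[:2]-o) for a,b_ in zip(u,v)])
for n,b in(("top",(300,195,350,255)),("side",(265,225,330,265))):
    L=[]
    for i in(0,9):
        c=dict(np.load(f"{n}{i}.npz"));w=mask(c,b);w=w[(w[:,1]<-15)&(w[:,1]>-45)];L.append(np.percentile(w[:,0],[1,99]).round(1))
    # dark stop: brightness along local x at y=-20 (z=24)and -42
    prof=[]
    for y in(-42,-16):
        q=[]
        for x in np.arange(40,66,1.):
            u,v=proj(c,[*(R@np.array([x,y])+o),23]);q.append(int(cv2.getRectSubPix(c["frame"],(1,1),(float(u),float(v)))[0,0].mean()))
        prof.append(q)
    print(n,L,prof)
c=dict(np.load("side9.npz"))
f=c["frame"].astype(int);m=(f[...,0]>f[...,2]+60)&(f[...,1]>f[...,2]+35);v,u=np.nonzero(m[230:255,265:290]);print("dot",u.mean()+265,v.mean()+230)
for n in("side0","side9"):
    W=cloud(dict(np.load(n+".npz")));cc=proj(c,[*(R@np.array([-15,30])+o),18]).round().astype(int)
    q=[( (R.T@(w[:2]-o))[1].round(0).tolist(),w[2].round(1).tolist()) for w in W[cc[1]-7:cc[1]+4,cc[0]]];print(q)
```

```text
top [array([-31.3,  15.6]), array([-1.3, 45.9])] [[62, 45, 43, 45, 53, 63, 60, 51, 56, 64, 64, 65, 64, 62, 66, 71, 101, 141, 157, 157, 158, 158, 158, 157, 158, 158], [155, 150, 105, 65, 62, 62, 66, 64, 61, 63, 67, 65, 64, 65, 72, 90, 114, 143, 166, 165, 165, 165, 165, 164, 163, 163]]
side [array([-29.7,  15.6]), array([-0.1, 47.3])] [[150, 137, 116, 78, 63, 60, 70, 78, 81, 81, 79, 80, 79, 78, 78, 78, 91, 110, 145, 168, 182, 183, 183, 184, 184, 184], [156, 149, 120, 91, 67, 62, 63, 69, 75, 83, 82, 80, 79, 78, 77, 76, 78, 85, 99, 116, 123, 138, 166, 175, 176, 176]]
dot 275.6666666666667 242.11111111111111
[(19.0, 22.9), (24.0, 24.6), (28.0, 26.0), (32.0, 27.4), (37.0, 29.4), (40.0, 30.0), (46.0, 32.7), (47.0, 31.4), (27.0, 12.6), (29.0, 12.0), (34.0, 14.5)]
[(16.0, 20.1), (16.0, 18.2), (21.0, 20.0), (24.0, 20.6), (26.0, 20.5), (32.0, 23.3), (34.0, 23.0), (36.0, 22.7), (41.0, 24.5), (46.0, 26.6), (46.0, 24.7)]
```

Both views agree: coupon travel was 30 mm, with the green front 1–2 mm short of the stop face, which is the board's inset. The paddle edge is now 6.5 mm below its free height, so the clip is at ≈0.14, the value for the jaw on the coupon. I hand it in.

```bash
python3 -c "
from cell import manip
print(manip.sign_off())"
```

```text
the job is handed in; nothing more can be done
None
```

The coupon is loaded and clamped at the end stop, and the job was handed in at about 9.3 s on the robot's clock.

I held the paddle down with one fingertip and pushed the coupon about 30 mm under the raised jaw until it met firm resistance at the stop (about 16 N). I then backed the finger off 1.5 mm with the paddle still held, let the paddle up and moved clear.

**What the last checks showed:**
- **Coupon:** both cameras show it under the jaw and against the stop, with no visible gap.
- **Clip:** its angle is about 0.14, which matches the jaw resting on the coupon (about 0.13).
- **Surroundings:** nothing near the stand appears to have moved, and the wrist force is about 0 N.

**What disagreed:**
- **Calibration:** the two cameras place the stand about 2.5 mm apart. The fingertip ends looked a few mm higher than computed.
- **Contact point:** the push met the stop about 3.6 mm before my computed position. I therefore went by touch and by where the coupon sat relative to the stop in the pictures. The measurements cannot rule out a gap of 1 mm or less.

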